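Lock the tool chest with hasp and pin

TASK

Lock up the wooden tool chest: shut its lid fully, then swing the steel hasp forward and all the way down over the staple on the chest's front, and then take the yellow-handled pin from the blue stand and drop it down through the staple's loop until its collar rests on the staple. Let go of everything and leave the other loose tools on the table where they lie.

Things in the scene. Friction and masses are not known exactly. Their poses are not given: they have to be found in the camera images.
- chest: wooden tool chest, fixed to the table, 160 (x) x 240 (y) x 110 mm (z, lid shut); origin at the centre of its underside, z up, its front face (local x = -80 mm) looks along its own -x, towards the robot; the lid is 16 mm thick and hinged along the back at local x = +78 mm, z = 94 mm
- lid_part (a joint): chest lid, rad: 0 = shut, grows as its front edge rises; a stiff hinge that stays where it is left, closes with some 2 to 5 N pressed down on the front half of its top
- lid_front (a point): middle of the upper front edge of the lid; its axes turn with the lid
- hasp_part (a joint): hasp, rad, relative to the lid: 0 = hanging down flat before the chest's front, over the staple; pi/2 = sticking out level towards the robot; pi = standing straight up; up to 3.85 = leaning back over the lid. Stiff: stays where it is left, takes about 2 N at its grips, pushed along their arc (a straight push askew to it can jam)
- hasp_hinge (a point): middle of the hasp's hinge axis, on the lid's front: chest-local (-87, 0, 104) mm with the lid shut; the axis lies along the chest's y. The hasp is a 4 mm steel plate 56 mm wide that reaches 76 mm from the axis, with a window 40 mm wide (29 to 60 mm from the axis) through which the staple passes.
- hasp_grip_left (a point): middle of the hasp's left (chest +y) red grip: a round stub, 12 mm thick, that sticks out sideways from the plate 40 mm from the hinge axis, spanning 30 to 56 mm left of the hasp's middle (this point: 43 mm)
- hasp_grip_right (a point): the same on the right (chest -y)
- staple (a point): middle of the staple's loop, at the level of the top of its bars (chest-local (-109, 0, 73.5) mm). The staple is a U of 7 mm round steel lying level, 32 mm wide outside, sticking out 49 mm from the chest's front; inside it is 18 mm wide (y) and, before the shut hasp, 33 mm deep (x); the pin goes straight down through it
- pin: retaining pin, 125 mm long, 0.1 to 0.16 kg; origin at the tip (lower end), z up along it to the handle: steel shank 10 mm thick and 55 mm long with a tapered tip, collar 26 mm across and 5 mm thick (55 to 60 mm from the tip), yellow round handle up to 25 mm thick (60 to 125 mm)
- pin_collar (a point): centre of the underside of the pin's collar, 55 mm above its tip
- pin_grip (a point): middle of the straight part of the pin's yellow handle, 100 mm above its tip
- pin_stand: blue steel bridge, fixed, 70 x 102 x 68 mm, origin at the centre of its underside; the pin hangs upright by its collar in a 14 mm hole in the middle of its top (68 mm high) and is lifted straight up
- wax_tin: bystander, loose: round paste-wax tin with a red lid, 74 mm across, 40 mm high; origin at the centre of its underside
- spring_clamp: bystander, loose: black spring clamp lying flat, 71 x 119 x 19 mm; origin at the centre of its underside
- offcut: bystander, loose: wood offcut, 45 x 50 x 40 mm; origin at the centre of its underside
Mind the look-alikes: they are no part of the job. Of the things shaped like the pin, the yellow one is meant.

How it is judged (in metres and radians):
On the way, in this order (a step that is already met when the one before it is completed fails the run):
1. the lid is shut (value of joint lid_part below 0.04 rad), for 0.2 s.
2. with the lid shut, the hasp is down over the staple (value of joint lid_part below 0.04 rad and value of joint hasp_part below 0.08 rad), for 0.2 s.
At the end, for the whole second after the job is handed in: lid shut (under 0.04 rad), hasp down over the staple (under 0.08 rad), the pin through the loop, upright to 0.25 rad, at rest, its collar within 6 mm of lying on the staple and within 16 mm of the loop's middle (all of step 2 and horizontal distance between pin_collar and staple below 0.016 m and z of pin_collar in the frame of staple between -0.004 and 0.006 m and angle between pin's own z axis and vertical below 0.25 rad and linear speed of pin below 0.02 m/s); the robot touches nothing.
It fails at once if the wax tin is moved more than 40 mm (distance of wax_tin from where it was at the start of the episode above 0.04 m).
It fails at once if the spring clamp is moved more than 40 mm (distance of spring_clamp from where it was at the start of the episode above 0.04 m).
It fails at once if the offcut is moved more than 40 mm (distance of offcut from where it was at the start of the episode above 0.04 m).
It also fails if it takes over 72 s, if anything falls off the work surface, if the arm or the gripper's body presses on something with over 40 N, if the wrist force passes 120 N, or if a joint passes its speed limit or range.

ROBOT

A 7-joint arm with a two-finger parallel gripper is mounted at the origin on the work surface; the furniture and walls round the work are solid. World frame = base frame: x ahead of the robot, y to its left, z up, the work surface at z = 0. Lengths are in mm, angles in rad, forces in N, time in s.
With the tool pointing down it reaches from about 400 to 875 mm from the base axis. Payload 6.5 kg.
Tool frame: the origin (TCP) lies at the very end of the fingers, on their centre line; the grasp point (between the pads) lies 19 mm behind it; z points along the fingers, y is the line along which they close (so a half turn about z gives the same grasp; the last joint's range is limited). The gripper opens to 88 mm and grips with 3 to 60 N. Pads are 18 mm wide; open, the fingers measure 123 mm over their backs; the gripper's body (75 mm by 187 mm) begins 45 mm behind the grasp point.
Start: joints at [-1.204, 0.536, -0.004, 1.538, 0.003, 1.067, -0.071], TCP at [272.614, 590.061, 238.716] pointing down, gripper open.
Joint ranges: [-2.7, 2.7], [-0.37, 2.16], [-1.27, 1.26], [0.24, 2.4], [-1.31, 4.45], [0.19, 1.91], [-2.76, 2.76]. Speed limits (rad/s): [2.39, 2.39, 3.14, 3.14, 3.14, 3.14, 3.14].

INTERFACE

Orientations are given as a 3x3 rotation matrix whose columns are the frame's x, y, z axes.
In Python, from bench import r gives the robot as it stands.
- The arm moves only by the tool play_rows, never from a script. Its argument "targets" is a list of rows, each a list of 7 numbers: the shift along the tool's x, y, z in m, then the turn, a rotation vector about the tool's x, y, z in degrees, then the closure, from -1 (fully open) to 1 (shut), so that 0 is half open. A call has 1 to 5 rows; each row is the pose to reach, as a shift and turn from the pose commanded when the call began, along the tool's axes at that moment; what a row does not reach only later rows make up. A row lasts 1/12 s, in which the tool goes at most 41.7 mm and 7.16 degrees, less where a joint would pass 70% of its speed; a pose out of reach is approached as far as the arm can. A call with a gripper value outside its range is refused whole. The fingers move at their own pace and stop on an object; the grip force is fixed at half the most. Time passes only in rows, so rows that repeat a pose let the fingers close. It gives the time, the measured TCP pose, the force, the opening and the grip force at its end, in the units of the state.
- r.observe(): the state, without advancing time (a new reading comes with each control period).
- r.get_image(name): name is "scene" or "top" or "wrist"; returns the picture (384x512x3 uint8, red, green, blue); there is no depth.
- r.get_calibration(name): a dict with "mtx" (3x3 intrinsics, pixels), "eye" and "attitude" of the camera in the world. Camera axes: x right, y up, looking along -z (the intrinsics and any distortion apply to the point x, -y, -z); pixel columns grow to the right and rows downward; lengths in mm; the calibration is good to about 2 mm. A picture is of the moment at which its call begins: read the wrist's pose just before it. get_calibration takes no time and is no camera call; for the wrist camera it gives the pose at the moment of the call.
- r.close_job(): hands the job in; it is judged then, once.
The state is a dict: "time": time; "q": joint angles; "joint_velocities": joint speeds; "joint_torque": joint torques, N m; "ee_pos": TCP position; "tcp_rot": TCP orientation; "contact_force": force on the tool from outside, world axes, zero at the start; "torque": the same for the moment, N m; "gripper_width": finger opening in mm; "grasp_force": force on a finger pad.
Only numpy, scipy, OpenCV 4.12 (cv2) and the standard library are available. Lean on these libraries where they do the work, as an engineer would, in place of code of your own. Each camera call takes 0.05 s, during which the arm holds its last target. There are 200 camera calls.

## Working session

There is one attempt and no reset: what is moved stays moved. The work goes in short steps, Python scripts to look and compute and a tool call to move; the robot and the scene stay as the last step left them, time stands still between calls to the robot, and variables do not carry over. Pictures are saved under pics/ and viewed, at most 10 in all, crops included, and the job is handed in when it is done.

Besides the shell and the picture viewer there is one more tool, called as name(argument=value, ...), one argument or row to a line, values as JSON. play_rows: Moves the arm, as the interface text tells. Its arguments: {"type":"object","properties":{"targets":{"type":"array","items":{"type":"array","items":{"type":"number"}}}},"required":["targets"]}

```bash
ls; mkdir -p pics
python3 - <<'E'
from bench import r
import cv2,numpy as np
s=r.observe();print(s)
for n in("scene","top"):
    print(n,r.get_calibration(n)); cv2.imwrite(f"pics/{n}0.png",cv2.cvtColor(r.get_image(n),cv2.COLOR_RGB2BGR))
E
```

```text
pics
{'time': 0.0, 'q': array([-1.20420486,  0.53717386, -0.00445168,  1.53884408,  0.00258157,
        1.067306  , -0.07120927]), 'joint_velocities': array([ 0.00014623, -0.00012731, -0.00104396,  0.00012627,  0.00098592,
       -0.00086028,  0.00047854]), 'joint_torque': array([-3.97733638e-04, -5.70962369e+01,  9.91075002e-01, -2.51610518e+01,
       -5.62063046e-02,  1.75703008e-02,  1.32749374e-04]), 'ee_pos': array([272.36221048, 589.51535648, 237.84529006]), 'tcp_rot': array([[-9.07825789e-01,  4.19347043e-01, -6.27986867e-04],
       [ 4.19347500e-01,  9.07824372e-01, -1.60727841e-03],
       [-1.03905664e-04, -1.72247351e-03, -9.99998511e-01]]), 'contact_force': array([0.47046945, 0.84644477, 0.19427319]), 'torque': array([-0.03432192, -0.01321929,  0.02209985]), 'grasp_force': 0.0, 'gripper_width': 87.85093078872681}
scene {'mtx': array([[463.92233352,   0.        , 256.88212604],
       [  0.        , 463.92233352, 196.9904463 ],
       [  0.        ,   0.        ,   1.        ]]), 'eye': array([-383.53921806,  582.80936224,  631.95382776]), 'attitude': array([[-0.52401907,  0.37972492, -0.76237327],
       [-0.85153632, -0.21568738,  0.47787535],
       [ 0.01702689,  0.89960432,  0.43637386]])}
top {'mtx': array([[494.15292022,   0.        , 250.20345805],
       [  0.        , 494.15292022, 187.95913912],
       [  0.        ,   0.        ,   1.        ]]), 'eye': array([ 247.8345363 ,   37.20797054, 1592.92602228]), 'attitude': array([[-0.02001929,  0.9845097 , -0.17418344],
       [-0.99973706, -0.01776333,  0.01450113],
       [ 0.01118242,  0.17442794,  0.98460644]])}
```

View pics/scene0.png

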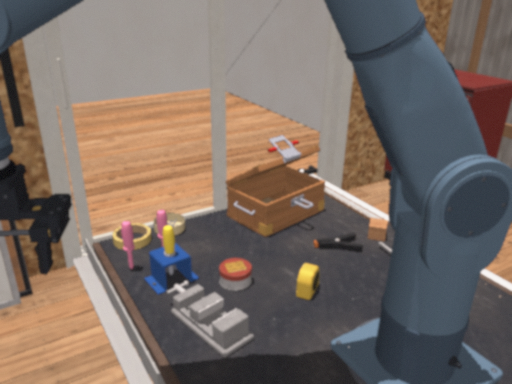

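View pics/top0.png

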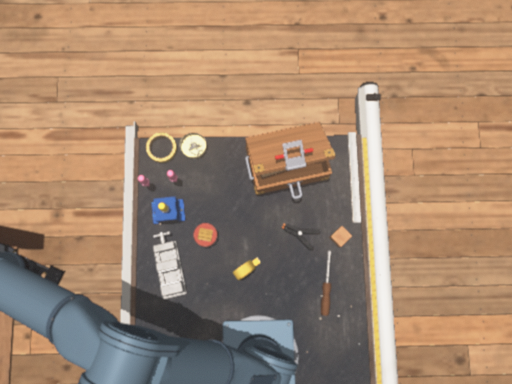

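The scene view shows the open chest at about (277,197), with the hasp and its red grips raised at (284,148). The blue stand with the yellow handle is at (169,255) in scene and (163,208) in top. 

Candidates for the pin are two pink ones at (127,240) and (161,220) in scene, the yellow tape measure at (308,280), and the yellow-handled one in the blue stand. The last fits the description. I'll check it in an enlarged crop.

```bash
cat > h.py <<'E'
from bench import r
import numpy as np, cv2
CAL={n:r.get_calibration(n) for n in("scene","top")}
def cal(n): return CAL[n] if n in CAL else r.get_calibration(n)
def ray(c,uv):
    K=c["mtx"]; d=np.array([(uv[0]-K[0,2])/K[0,0],-(uv[1]-K[1,2])/K[1,1],-1.]); d=c["attitude"]@d
    return c["eye"],d/np.linalg.norm(d)
def proj(c,p):
    q=c["attitude"].T@(np.asarray(p,float)-c["eye"]); K=c["mtx"]
    return np.array([K[0,2]-K[0,0]*q[0]/q[2],K[1,2]+K[1,1]*q[1]/q[2]])
def onz(c,uv,z):
    e,d=ray(c,uv); return e+d*(z-e[2])/d[2]
def tri(pairs):
    A=np.zeros((3,3));b=np.zeros(3);L=[]
    for c,uv in pairs:
        e,d=ray(c,uv);M=np.eye(3)-np.outer(d,d);A+=M;b+=M@e;L.append((e,M))
    p=np.linalg.solve(A,b); return p,[round(float(np.linalg.norm(M@(p-e))),1) for e,M in L]
def snap(n): return cv2.cvtColor(r.get_image(n),cv2.COLOR_RGB2BGR)
E
python3 - <<'E'
import cv2,numpy as np
s=cv2.imread("pics/scene0.png");t=cv2.imread("pics/top0.png")
z=lambda i,x,y,w:cv2.resize(i[y:y+w*3//4,x:x+w],(400,300),interpolation=cv2.INTER_CUBIC)
cv2.imwrite("pics/c1.png",np.vstack([np.hstack([z(s,220,128,120),z(t,236,118,110)]),np.hstack([z(s,105,195,120),z(t,130,160,90)])]))
E
```

```text
(no output)
```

View pics/c1.png

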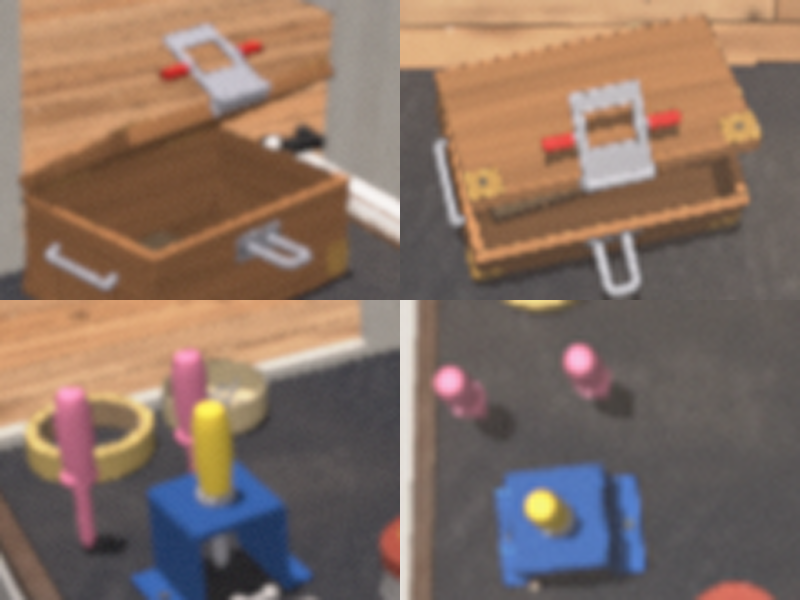

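The crop confirms the yellow-handled pin hanging in the blue stand, with the pink ones free-standing and not ours. The lid is well open and the hasp leans back over it. Next I'll measure.

Run:
```python
from h import *
np.set_printoptions(precision=1,suppress=True)
s=cv2.imread("pics/scene0.png");t=cv2.imread("pics/top0.png");S,T=CAL["scene"],CAL["top"]
f1=lambda u,v:(220+u*.3,128+v*.3); f2=lambda u,v:(236+(u-400)*.275,118+v*.2733)
print("FL",onz(S,f1(155,258),94),onz(T,f2(468,262),94))
print("FR",onz(S,f1(347,180),94),onz(T,f2(747,205),94))
print("BL",onz(S,f1(25,185),94))
print("staple tip",onz(S,f1(305,258),70),onz(T,f2(625,292),70))
print("staple roots T",onz(T,f2(597,245),70),onz(T,f2(630,238),70))
print("lidF L/R?",tri([(S,f1(25,190)),(T,f2(440,75))]))
def cents(im,m0,box):
    x0,y0,x1,y1=box; hsv=cv2.cvtColor(im,cv2.COLOR_BGR2HSV); m=m0(hsv); mm=np.zeros_like(m);mm[y0:y1,x0:x1]=m[y0:y1,x0:x1]
    n,l,st,c=cv2.connectedComponentsWithStats(mm); return [(st[i,4],c[i],st[i,:4]) for i in range(1,n) if st[i,4]>4]
red=lambda h:(cv2.inRange(h,(0,150,120),(6,255,255))|cv2.inRange(h,(174,150,120),(180,255,255)))
a=cents(s,red,(260,130,310,160));b=cents(t,red,(265,140,325,165))
print(a,b)
a.sort(key=lambda x:x[1][0]);b.sort(key=lambda x:x[1][0])
for p,q in zip(a,b): print("grip",tri([(S,p[1]),(T,q[1])]))
print("hinge",tri([(S,f1(240,103)),(T,f2(620,183))]))
yel=lambda h:cv2.inRange(h,(22,150,120),(34,255,255))
a=cents(s,yel,(155,215,185,255));b=cents(t,yel,(150,195,180,220));print(a,b)
print("pin",tri([(S,a[0][1]),(T,b[0][1])]))
blue=lambda h:cv2.inRange(h,(105,150,60),(125,255,255))
a=cents(s,blue,(140,240,205,300));b=cents(t,blue,(140,190,195,230));print(a,b)
f4=lambda u,v:(130+(u-400)*.225,160+(v-300)*.2233)
for p in [(505,468),(600,465),(610,570),(505,575)]: print("stand top",onz(T,f4(*p),68))
print("tin",onz(T,(205,235),40),onz(S,(236,266),40),"clamp",onz(T,(300,233),10),"offcut",onz(T,(341,236),40))
for p in [(131,125),(131,320),(362,90),(375,384),(357,135),(356,220),(168,270),(160,235),(175,297)]: print(p,onz(T,p,0)[:2],onz(T,p,60)[:2])
```

```text
FL [502.   -1.9  94. ] [507.6   1.4  94. ]
FR [ 544.9 -225.4   94. ] [ 552.3 -237.7   94. ]
BL [671.5  20.1  94. ]
staple tip [ 481.6 -133.2   70. ] [ 483.4 -133.4   70. ]
staple roots T [ 524.5 -110.8   70. ] [ 530.1 -139.5   70. ]
lidF L/R? (array([671.4,  21.2,  89.8]), [0.9, 0.9])
[(np.int32(18), array([294.9, 141.7]), array([292, 140,   6,   4], dtype=int32)), (np.int32(28), array([271.6, 149.2]), array([268, 147,   8,   5], dtype=int32))] [(np.int32(34), array([308.6, 150.1]), array([305, 148,   8,   5], dtype=int32)), (np.int32(33), array([278.7, 156.7]), array([275, 154,   8,   6], dtype=int32))]
grip (array([582.8, -66.7, 209.3]), [0.3, 0.3])
grip (array([ 599.9, -154. ,  210.5]), [0.4, 0.4])
hinge (array([ 556. , -118.3,  180.9]), [2.5, 2.5])
[(np.int32(225), array([168.4, 238.6]), array([164, 226,  10,  27], dtype=int32))] [(np.int32(10), array([163. , 207.2]), array([161, 204,   4,   6], dtype=int32))]
pin (array([457.1, 281.6, 103.5]), [0.6, 0.6])
[(np.int32(988), array([167.8, 267.5]), array([146, 246,  52,  47], dtype=int32))] []
stand top [492.8 316.3  68. ]
stand top [493.7 249.8  68. ]
stand top [420.1 242.4  68. ]
stand top [418.  315.3  68. ]
tin [375.3 159.1  40. ] [372.8 160.4  40. ] clamp [ 378.4 -142.8   10. ] offcut [ 364. -268.   40.]
(131, 125) [750.3 407.6] [731.4 393.6]
(131, 320) [118.3 393.7] [123.2 380.3]
(362, 90) [ 861.2 -373.3] [ 838.1 -357.9]
(375, 384) [ -87.8 -356.8] [ -75.2 -341.9]
(357, 135) [ 703.1 -347.1] [ 685.9 -332.7]
(356, 220) [ 417.9 -327.4] [ 411.5 -313.6]
(168, 270) [269.9 280. ] [269.1 270.8]
(160, 235) [381.4 306.6] [376.4 296.5]
(175, 297) [185.6 257.3] [188. 249.]
```

play_rows(
  targets=[
    [-0.15,-0.129,0,0,0,0,1],
    [-0.15,-0.129,0,0,0,0,1],
    [-0.15,-0.129,0,0,0,0,1],
    [-0.15,-0.129,0,0,0,0,1],
    [-0.15,-0.129,0,0,0,0,1],
  ],
)

```text
time: 0.52
ee_pos: [356.1, 406.2, 238.4]
tcp_rot: [[-0.907, 0.422, 0.0], [0.422, 0.907, -0.002], [-0.001, -0.002, -1.0]]
contact_force: [1.5, -0.6, -0.7]
gripper_width: 56.6
grasp_force: 0.0
```

play_rows(
  targets=[
    [-0.15,-0.129,0,0,0,0,1],
    [-0.15,-0.129,0,0,0,0,1],
    [-0.15,-0.129,0,0,0,0,1],
    [-0.15,-0.129,0,0,0,0,1],
    [-0.15,-0.129,0,0,0,0,1],
  ],
)

```text
time: 0.93
ee_pos: [437.7, 226.2, 238.6]
tcp_rot: [[-0.907, 0.422, 0.0], [0.422, 0.907, -0.001], [-0.001, -0.001, -1.0]]
contact_force: [0.7, 0.6, -0.3]
gripper_width: 23.9
grasp_force: 0.0
```

play_rows(
  targets=[
    [-0.15,-0.129,0,0,0,0,1],
    [-0.15,-0.129,0,0,0,0,1],
    [-0.15,-0.129,0,0,0,0,1],
    [-0.15,-0.129,0,0,0,0,1],
    [-0.15,-0.129,0,0,0,0,1],
  ],
)

```text
time: 1.35
ee_pos: [519.5, 46.2, 238.7]
tcp_rot: [[-0.907, 0.422, 0.0], [0.422, 0.907, -0.001], [-0.001, -0.001, -1.0]]
contact_force: [0.6, 0.4, -0.2]
gripper_width: 0.3
grasp_force: 0.0
```

play_rows(
  targets=[
    [-0.059,-0.051,0,0,0,35,1],
    [-0.059,-0.051,0,0,0,35,1],
    [-0.059,-0.051,0,0,0,35,1],
    [-0.059,-0.051,0,0,0,35,1],
    [-0.059,-0.051,0,0,0,35,1],
  ],
)

```text
time: 1.77
ee_pos: [550.8, -22.0, 238.3]
tcp_rot: [[-0.496, 0.868, -0.001], [0.868, 0.496, -0.0], [0.0, -0.001, -1.0]]
contact_force: [-0.7, 0.6, -0.9]
gripper_width: 0.3
grasp_force: 0.0
```

play_rows(
  targets=[
    [0,0,0,0,0,19.3,1],
    [0,0,0,0,0,19.3,1],
    [0,0,0,0,0,19.3,1],
    [0,0,0,0,0,19.3,1],
  ],
)

```text
time: 2.1
ee_pos: [550.7, -20.9, 238.4]
tcp_rot: [[-0.186, 0.982, -0.001], [0.982, 0.186, -0.0], [-0.0, -0.001, -1.0]]
contact_force: [0.2, -0.4, -0.8]
gripper_width: 0.2
grasp_force: 0.0
```

play_rows(
  targets=[
    [0,0,0.04,0,0,0,1],
    [0,0,0.06,0,0,0,1],
    [0,0,0.075,0,0,0,1],
    [0,0,0.09,0,0,0,1],
    [0,0,0.105,0,0,0,1],
  ],
)

```text
time: 2.52
ee_pos: [550.6, -21.1, 133.0]
tcp_rot: [[-0.192, 0.981, -0.001], [0.981, 0.192, 0.0], [0.0, -0.001, -1.0]]
contact_force: [-1.4, -0.8, 3.3]
gripper_width: 0.7
grasp_force: 1.5
```

play_rows(
  targets=[
    [0,0,0.008,0,0,0,1],
    [0,0,0.015,0,0,0,1],
    [0,0,0.02,0,0,0,1],
    [0,0,0.023,0,0,0,1],
    [0,0,0.023,0,0,0,1],
  ],
)

```text
time: 2.93
ee_pos: [551.2, -21.1, 110.8]
tcp_rot: [[-0.19, 0.982, 0.0], [0.982, 0.19, 0.0], [0.0, 0.0, -1.0]]
contact_force: [0.0, 0.6, 0.7]
gripper_width: 0.3
grasp_force: 0.0
```

play_rows(
  targets=[
    [0,0,0.002,0,0,0,1],
    [0,0,0.003,0,0,0,1],
    [0,0,0.004,0,0,0,1],
    [0,0,0.004,0,0,0,1],
    [0,0,0.004,0,0,0,1],
  ],
)

```text
time: 3.35
ee_pos: [551.7, -21.0, 110.2]
tcp_rot: [[-0.189, 0.982, 0.002], [0.982, 0.189, 0.002], [0.002, 0.002, -1.0]]
contact_force: [-12.2, 1.5, 34.5]
gripper_width: 0.2
grasp_force: 17.5
```

play_rows(
  targets=[
    [0,0,-0.02,0,0,0,1],
    [0,0,-0.06,0,0,0,1],
    [0,-0.03,-0.1,0,0,0,1],
    [0,-0.07,-0.14,0,0,0,1],
    [0,-0.07,-0.14,0,0,0,1],
  ],
)

```text
time: 3.77
ee_pos: [481.8, -35.2, 249.8]
tcp_rot: [[-0.188, 0.982, 0.004], [0.982, 0.188, 0.001], [-0.0, 0.004, -1.0]]
contact_force: [0.5, 0.0, -0.8]
gripper_width: 0.5
grasp_force: 0.0
```

```bash
cat > look.py <<'E'
from h import *
import sys
k=sys.argv[1]
c=r.get_calibration("wrist");W=snap("wrist")
np.savez(f"pics/w{k}.npz",**c)
s=snap("scene");t=snap("top")
for n,i in zip("wst",(W,s,t)):cv2.imwrite(f"pics/{n}{k}.png",i)
z=lambda i,x,y,w:cv2.resize(i[y:y+w*3//4,x:x+w],(400,300),interpolation=cv2.INTER_CUBIC)
cv2.imwrite(f"pics/m{k}.png",np.vstack([np.hstack([z(s,220,128,120),z(t,236,118,110)]),cv2.resize(W,(800,600))[0:300] if 0 else np.hstack([cv2.resize(W,(400,300)),z(s,105,195,120)])]))
o=r.observe();print(o["ee_pos"],c["eye"],c["attitude"])
E
python3 look.py 1
```

```text
[483.10482494 -34.14601671 248.30176988] [465.95110066  44.39606848 395.35171653] [[ 0.98208755 -0.1779771  -0.06187237]
 [ 0.1883965   0.93321693  0.30596229]
 [ 0.00328607 -0.31213829  0.95003099]]
```

View pics/m1.png

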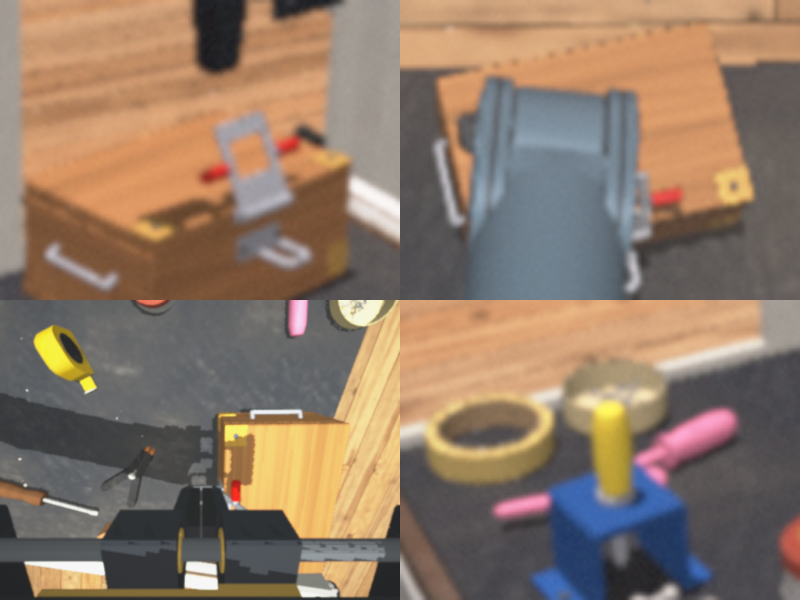

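The lid is shut and the hasp stands leaning slightly back, with its left red grip at scene tile (215,173) and wrist tile (236,491). Near the stand a pink look-alike now lies on the table. The yellow pin is still in place.

Run:
```python
from h import *
np.set_printoptions(precision=1,suppress=True)
s=cv2.imread("pics/s1.png");t=cv2.imread("pics/t1.png");w=cv2.imread("pics/w1.png");W=dict(np.load("pics/w1.npz"));S,T=CAL["scene"],CAL["top"]
def cents(im,box):
    x0,y0,x1,y1=box; h=cv2.cvtColor(im,cv2.COLOR_BGR2HSV)
    m=(cv2.inRange(h,(0,150,90),(6,255,255))|cv2.inRange(h,(174,150,90),(180,255,255)));mm=np.zeros_like(m);mm[y0:y1,x0:x1]=m[y0:y1,x0:x1]
    n,l,st,c=cv2.connectedComponentsWithStats(mm); return sorted([(c[i],st[i]) for i in range(1,n) if st[i,4]>6],key=lambda x:x[0][0])
a=cents(s,(275,165,315,190));b=cents(t,(300,165,330,180));c=cents(w,(285,230,320,265));print(a,b,c)
print("R",tri([(S,a[-1][0]),(T,b[0][0])]))
print("L",tri([(S,a[0][0]),(W,c[0][0])]))
f1=lambda u,v:(220+u*.3,128+v*.3); f2=lambda u,v:(236+(u-400)*.275,118+v*.2733)
# lid/brass corners
print("lid FR",onz(S,f1(350,160),110),onz(T,f2(752,200),110),"BR",onz(T,f2(708,25),110),"BL",onz(T,f2(438,75),110),onz(S,f1(22,180),110))
print("FL",onz(S,f1(150,240),110))
# grip prediction
C=np.array([608.5,-108,0]);a=.19;X=np.array([np.cos(a),np.sin(a),0]);Y=np.array([-np.sin(a),np.cos(a),0])
for th in (3.3,3.5,3.67): 
  for sg in(1,-1): p=C+X*(-87-40*np.sin(th))+Y*43*sg+[0,0,104-40*np.cos(th)];print(th,sg,p,proj(S,p),proj(T,p),proj(W,p))
```

```text
[(array([284.3, 179.5]), array([281, 177,   7,   5,  23], dtype=int32)), (array([306.5, 170.8]), array([304, 169,   6,   5,  23], dtype=int32))] [(array([309.4, 171.3]), array([306, 169,   8,   5,  29], dtype=int32))] [(array([301.2, 243.7]), array([295, 231,  13,  27, 285], dtype=int32))]
R (array([ 552.4, -163.8,  138.7]), [0.5, 0.5])
L (array([533.7, -76.8, 138.3]), [0.0, 0.0])
lid FR [ 549.2 -230.5  110. ] [ 553.3 -239.2  110. ] BR [ 706.4 -208.8  110. ] BL [666.2  23.9 110. ] [650.2  34.2 110. ]
FL [503.2   2.4 110. ]
3.3 1 [521.1 -81.  143.5] [288.4 179. ] [282.5 181.8] [288.2 247.8]
3.3 -1 [ 537.4 -165.5  143.5] [310.2 170.9] [310.5 176. ] [285.5 321.5]
3.5 1 [528.7 -79.6 141.5] [286.3 178.8] [281.9 179.5] [296.  246.8]
3.5 -1 [ 545.  -164.   141.5] [308.  170.7] [309.8 173.7] [292.7 320.1]
3.67 1 [534.7 -78.4 138.5] [284.6 179.1] [281.4 177.7] [301.9 245.4]
3.67 -1 [ 551.  -162.8  138.5] [306.3 171. ] [309.2 171.9] [298.1 318.1]
```

play_rows(
  targets=[
    [-0.024,0.021,0,0,0,0,0.1],
    [-0.048,0.042,0,0,0,0,0.1],
    [-0.048,0.042,0.025,0,0,0,0.1],
    [-0.048,0.042,0.05,0,0,0,0.1],
    [-0.048,0.042,0.05,0,0,0,0.1],
  ],
)

```text
time: 4.33
ee_pos: [530.5, -72.9, 191.4]
tcp_rot: [[-0.19, 0.982, -0.008], [0.982, 0.19, -0.0], [0.001, -0.008, -1.0]]
contact_force: [-1.1, 0.4, -0.3]
gripper_width: 31.8
grasp_force: 0.0
```

play_rows(
  targets=[
    [0,0,0.02,0,0,0,0.1],
    [0,0,0.04,0,0,0,0.1],
    [0,0,0.06,0,0,0,0.1],
    [0,0,0.076,0,0,0,0.1],
    [0,0,0.076,0,0,0,0.1],
  ],
)

```text
time: 4.75
ee_pos: [531.1, -72.6, 118.0]
tcp_rot: [[-0.19, 0.982, -0.005], [0.982, 0.19, 0.0], [0.001, -0.005, -1.0]]
contact_force: [0.1, -0.5, -0.9]
gripper_width: 39.5
grasp_force: 0.0
```

play_rows(
  targets=[
    [0,0.002,-0.001,0,0,0,1],
    [0,0.002,-0.001,0,0,0,1],
    [0,0.002,-0.001,0,0,0,1],
    [0,0.002,-0.001,0,0,0,1],
    [0,0.002,-0.001,0,0,0,1],
  ],
)

```text
time: 5.17
ee_pos: [534.7, -73.2, 122.4]
tcp_rot: [[-0.189, 0.982, 0.001], [0.982, 0.189, 0.0], [-0.0, 0.001, -1.0]]
contact_force: [-0.4, 0.6, 1.9]
gripper_width: 11.0
grasp_force: 30.1
```

play_rows(
  targets=[
    [0,-0.0092,-0.004,0,0,0,1],
    [0,-0.0191,-0.0055,0,0,0,1],
    [0,-0.029,-0.0045,0,0,0,1],
    [0,-0.0384,-0.0011,0,0,0,1],
    [0,-0.0466,0.0045,0,0,0,1],
  ],
)

```text
time: 5.58
ee_pos: [493.0, -81.6, 120.2]
tcp_rot: [[-0.19, 0.982, 0.01], [0.982, 0.19, 0.0], [-0.002, 0.01, -1.0]]
contact_force: [5.1, 1.6, 4.1]
gripper_width: 10.4
grasp_force: 30.1
```

play_rows(
  targets=[
    [0,-0.0066,0.0074,0,0,0,1],
    [0,-0.0111,0.0163,0,0,0,1],
    [0,-0.0134,0.026,0,0,0,1],
    [0,-0.0131,0.036,0,0,0,1],
    [0,-0.0104,0.0456,0,0,0,1],
  ],
)

```text
time: 6.0
ee_pos: [476.5, -84.7, 71.7]
tcp_rot: [[-0.188, 0.982, -0.002], [0.982, 0.188, -0.0], [0.0, -0.002, -1.0]]
contact_force: [-7.0, -3.3, 3.4]
gripper_width: 9.4
grasp_force: 29.3
```

play_rows(
  targets=[
    [0,0.0038,0.007,0,0,0,1],
    [0,0.009,0.0131,0,0,0,1],
    [0,0.009,0.0131,0,0,0,1],
  ],
)

```text
time: 6.25
ee_pos: [481.8, -83.6, 56.5]
tcp_rot: [[-0.188, 0.982, -0.01], [0.982, 0.188, -0.001], [0.001, -0.01, -1.0]]
contact_force: [-8.7, -4.8, -6.1]
gripper_width: 8.6
grasp_force: 30.3
```

play_rows(
  targets=[
    [0,0,0,0,0,0,0.5],
    [0,0,0,0,0,0,0.5],
    [0,0,-0.025,0,0,0,0.5],
    [0,0,-0.06,0,0,0,0.5],
    [0,0,-0.1,0,0,0,0.5],
  ],
)

```text
time: 6.67
ee_pos: [486.9, -81.9, 159.3]
tcp_rot: [[-0.189, 0.982, -0.001], [0.982, 0.189, -0.0], [0.0, -0.001, -1.0]]
contact_force: [1.6, -0.5, 0.6]
gripper_width: 22.1
grasp_force: 0.0
```

play_rows(
  targets=[
    [0,-0.03,-0.04,0,0,0,1],
    [0,-0.06,-0.08,0,0,0,1],
    [0,-0.06,-0.08,0,0,0,1],
  ],
)

```text
time: 6.92
ee_pos: [428.1, -94.6, 242.4]
tcp_rot: [[-0.188, 0.982, 0.006], [0.982, 0.188, 0.001], [-0.0, 0.006, -1.0]]
contact_force: [0.9, 0.8, 1.1]
gripper_width: 4.1
grasp_force: 0.0
```

```bash
python3 look.py 2
```

```text
[429.58418372 -93.20533802 240.06276947] [412.10034493 -15.08009368 388.03780178] [[ 0.98225523 -0.17660678 -0.06312455]
 [ 0.18748404  0.93348993  0.30568984]
 [ 0.00493924 -0.31210029  0.95003632]]
```

View pics/m2.png

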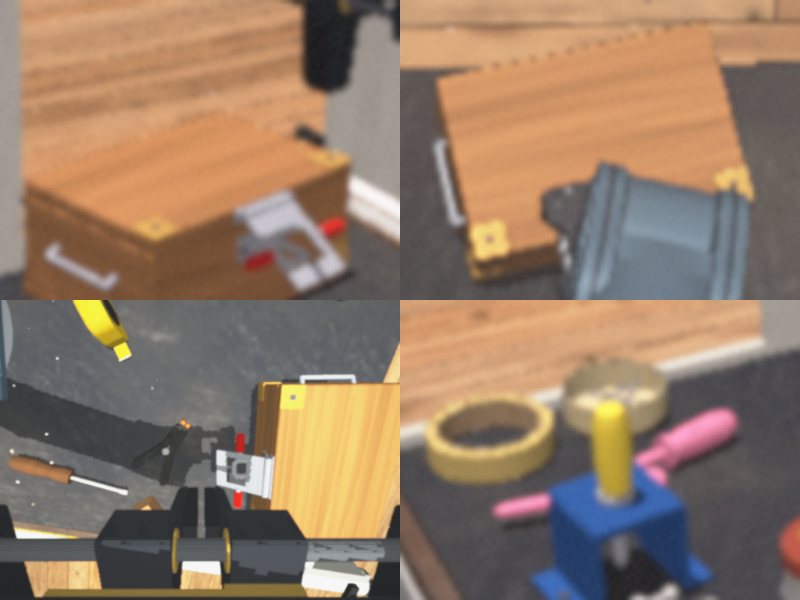

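The hasp now hangs out at roughly 0.85 rad with its red grips clear of the staple. Next I'll push it home from the front on the left grip.

play_rows(
  targets=[
    [0,0.01,0.04,0,0,0,1],
    [0,0.023,0.08,0,0,0,1],
    [0,0.023,0.12,0,0,0,1],
    [0,0.023,0.155,0,0,0,1],
    [0,0.023,0.181,0,0,0,1],
  ],
)

```text
time: 7.48
ee_pos: [449.9, -88.5, 53.4]
tcp_rot: [[-0.19, 0.982, -0.004], [0.982, 0.19, -0.0], [0.001, -0.004, -1.0]]
contact_force: [0.6, -0.0, -0.3]
gripper_width: 0.3
grasp_force: 0.0
```

play_rows(
  targets=[
    [0,0.006,0,0,0,0,1],
    [0,0.013,0,0,0,0,1],
    [0,0.02,0,0,0,0,1],
    [0,0.026,0,0,0,0,1],
    [0,0.03,0,0,0,0,1],
  ],
)

```text
time: 7.9
ee_pos: [481.2, -83.3, 58.4]
tcp_rot: [[-0.189, 0.982, -0.0], [0.982, 0.189, -0.0], [0.0, -0.0, -1.0]]
contact_force: [-3.1, -0.8, -1.5]
gripper_width: 0.4
grasp_force: 1.2
```

play_rows(
  targets=[
    [0,0.004,0,0,0,0,1],
    [0,0.008,0,0,0,0,1],
    [0,0.012,0,0,0,0,1],
    [0,0.013,0,0,0,0,1],
    [0,0.013,0,0,0,0,1],
  ],
)

```text
time: 8.32
ee_pos: [493.0, -81.1, 57.8]
tcp_rot: [[-0.189, 0.982, -0.001], [0.982, 0.189, 0.0], [0.0, -0.001, -1.0]]
contact_force: [-4.5, -0.6, 1.1]
gripper_width: 0.4
grasp_force: 2.2
```

play_rows(
  targets=[
    [0,0.003,0,0,0,0,1],
    [0,0.005,0,0,0,0,1],
    [0,0.005,0,0,0,0,1],
  ],
)

```text
time: 8.57
ee_pos: [493.3, -80.9, 56.5]
tcp_rot: [[-0.188, 0.982, -0.009], [0.982, 0.188, 0.0], [0.002, -0.009, -1.0]]
contact_force: [-12.8, -3.0, 0.7]
gripper_width: 0.5
grasp_force: 6.4
```

play_rows(
  targets=[
    [0,0.004,0,0,0,0,1],
    [0,0.006,0,0,0,0,1],
    [0,0.006,0,0,0,0,1],
  ],
)

```text
time: 8.82
ee_pos: [493.2, -80.7, 55.1]
tcp_rot: [[-0.186, 0.982, -0.02], [0.983, 0.186, 0.001], [0.004, -0.02, -1.0]]
contact_force: [-25.9, -6.3, 3.3]
gripper_width: 0.5
grasp_force: 13.1
```

play_rows(
  targets=[
    [0,-0.03,0,0,0,0,1],
    [0,-0.05,0,0,0,0,1],
    [0,-0.05,-0.04,0,0,0,1],
    [0,-0.05,-0.08,0,0,0,1],
    [0,-0.05,-0.12,0,0,0,1],
  ],
)

```text
time: 9.23
ee_pos: [455.6, -88.6, 179.5]
tcp_rot: [[-0.188, 0.982, 0.001], [0.982, 0.188, -0.0], [-0.001, 0.001, -1.0]]
contact_force: [1.7, 0.6, -0.1]
gripper_width: 0.3
grasp_force: 0.0
```

play_rows(
  targets=[
    [-0.046,0.03,-0.02,0,0,-35,1],
    [-0.046,0.03,-0.02,0,0,-35,1],
    [-0.046,0.03,-0.02,0,0,-35,0.5],
    [-0.046,0.03,-0.02,0,0,-35,0],
    [-0.046,0.03,-0.02,0,0,-35,-0.2],
  ],
)

```text
time: 9.65
ee_pos: [495.1, -128.2, 198.8]
tcp_rot: [[-0.722, 0.692, 0.004], [0.692, 0.722, -0.001], [-0.003, 0.002, -1.0]]
contact_force: [-0.4, 0.9, -0.8]
gripper_width: 18.4
grasp_force: 0.0
```

play_rows(
  targets=[
    [0,0,0,0,0,-35,-0.2],
    [0,0,0,0,0,-35,-0.2],
    [0,0,0,0,0,-35,-0.2],
    [0,0,0,0,0,-35,-0.2],
    [0,0,0,0,0,-35,-0.2],
  ],
)

```text
time: 10.07
ee_pos: [494.8, -128.0, 198.6]
tcp_rot: [[-0.988, 0.152, 0.004], [0.152, 0.988, -0.0], [-0.004, 0.0, -1.0]]
contact_force: [0.7, -0.6, -0.1]
gripper_width: 51.6
grasp_force: 0.0
```

play_rows(
  targets=[
    [0,0,0,0,0,-20,-0.2],
    [0,0,0,0,0,-20,-0.2],
    [0,0,0,0,0,-20,-0.2],
    [0,0,0,0,0,-20,-0.2],
  ],
)

```text
time: 10.4
ee_pos: [494.6, -128.1, 198.5]
tcp_rot: [[-0.981, -0.192, 0.003], [-0.192, 0.981, -0.0], [-0.003, -0.001, -1.0]]
contact_force: [-0.2, 0.4, 0.4]
gripper_width: 52.9
grasp_force: 0.0
```

```bash
python3 look.py 3; python3 -c "
import cv2,numpy as np
w=cv2.imread('pics/w3.png');s=cv2.imread('pics/s3.png')
cv2.imwrite('pics/v3.png',np.vstack([cv2.resize(w[60:260,120:400],(700,500),interpolation=2)]))
from bench import r;print(r.observe()['q'])"
```

```text
[ 493.93654469 -127.96913678  198.06478487] [ 414.50903514 -143.76658544  343.89480438] [[-1.92234968e-01 -9.31480483e-01 -3.08852434e-01]
 [ 9.81348563e-01 -1.82737562e-01 -5.96823418e-02]
 [-8.46004298e-04 -3.14564926e-01  9.49235583e-01]]
[ 0.02519568  0.35305278  0.17187899  1.95221473 -0.07969093  0.84098019
  1.99754285]
```

View pics/v3.png

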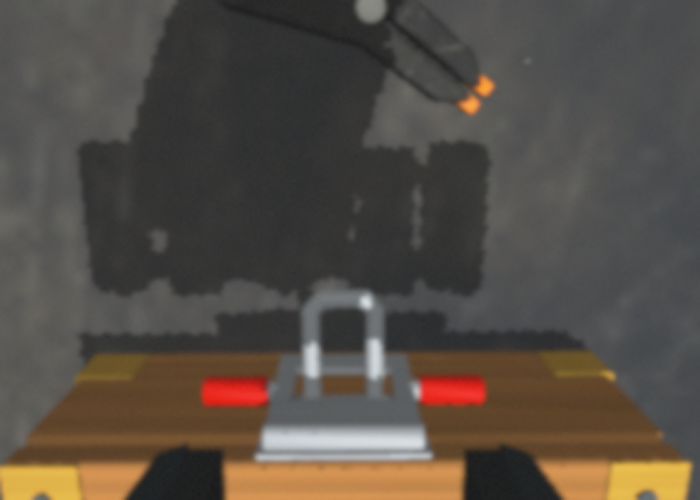

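The wrist view shows the hasp lying flat with its red grips at (235,392) and (450,392) in the crop. The staple loop stands free through it, its outer tip at (343,290) and its bars at columns 302–320 and 367–385.

Run:
```python
from h import *
np.set_printoptions(precision=1,suppress=True)
W=dict(np.load("pics/w3.npz"));S,T=CAL["scene"],CAL["top"]
w=cv2.imread("pics/w3.png")
f=lambda u,v:(120+u/2.5-.2,60+v/2.5-.2)
tip=onz(W,f(343,290),70);l=onz(W,f(302,335),70);ri=onz(W,f(385,335),70)
print("tip",tip,"bars",l,ri,np.linalg.norm(l-ri),(l+ri)/2)
h=cv2.cvtColor(w,cv2.COLOR_BGR2HSV);m=(cv2.inRange(h,(0,150,90),(6,255,255))|cv2.inRange(h,(174,150,90),(180,255,255)))
n,_,st,c=cv2.connectedComponentsWithStats(m)
g=[onz(W,c[i],64) for i in range(1,n) if st[i,4]>60];print("grips",g)
g=sorted(g,key=lambda p:p[1]);d=g[-1]-g[0];a=np.arctan2(-d[0],d[1]);print("yaw",a,np.linalg.norm(d))
X=np.array([np.cos(a),np.sin(a),0]);print("centre from tip",tip+20*X,"from grips",(g[0]+g[-1])/2-22*X)
# edge profile rows for precise bars
for v in(188,192,196,200,204): print(v,w[v,232:284].mean(axis=1).astype(int).tolist())
# top/scene pin fresh
for k in (1,3):
  s=cv2.imread(f"pics/s{k}.png");t=cv2.imread(f"pics/t{k}.png");q=[]
  for im,b in((s,(155,215,185,255)),(t,(150,195,180,220))):
    hh=cv2.cvtColor(im,cv2.COLOR_BGR2HSV);mm=cv2.inRange(hh,(22,150,100),(34,255,255));z=np.zeros_like(mm);z[b[1]:b[3],b[0]:b[2]]=mm[b[1]:b[3],b[0]:b[2]]
    M=cv2.moments(z,True);q.append((M["m10"]/M["m00"],M["m01"]/M["m00"]))
  print("pin",q,tri([(S,q[0]),(T,q[1])]))
```

```text
tip [ 482.3 -130.8   70. ] bars [ 503.1 -143.    70. ] [ 496.9 -111.2   70. ] 32.43708422602749 [ 500.  -127.1   70. ]
grips [array([ 534.4, -166.4,   64. ]), array([516.2, -78.5,  64. ])]
yaw 0.2043111465836042 89.71281700822192
centre from tip [ 501.9 -126.7   70. ] from grips [ 503.8 -126.9   64. ]
188 [51, 51, 52, 52, 51, 52, 52, 60, 77, 96, 108, 113, 115, 112, 104, 88, 68, 55, 51, 49, 50, 49, 49, 50, 48, 49, 48, 50, 49, 50, 49, 49, 50, 61, 81, 98, 110, 114, 115, 112, 103, 86, 62, 50, 49, 49, 49, 48, 49, 48, 48, 48]
192 [51, 51, 51, 53, 52, 51, 54, 58, 77, 95, 108, 113, 115, 113, 105, 89, 69, 54, 51, 49, 49, 49, 50, 49, 48, 48, 49, 51, 49, 49, 50, 49, 50, 60, 81, 99, 110, 114, 114, 112, 103, 86, 63, 49, 47, 48, 48, 48, 48, 48, 48, 48]
196 [53, 53, 53, 53, 54, 51, 53, 58, 73, 93, 111, 122, 137, 141, 125, 96, 71, 55, 50, 49, 49, 49, 50, 49, 49, 49, 50, 50, 49, 51, 49, 50, 51, 72, 110, 146, 175, 191, 191, 166, 129, 92, 63, 50, 48, 48, 47, 47, 46, 48, 48, 49]
200 [60, 60, 62, 62, 61, 61, 62, 68, 94, 136, 174, 199, 209, 206, 184, 148, 105, 71, 60, 59, 59, 59, 60, 60, 60, 61, 60, 61, 61, 61, 61, 62, 65, 84, 120, 159, 188, 209, 212, 197, 163, 117, 79, 64, 62, 63, 62, 62, 63, 62, 60, 58]
204 [87, 92, 93, 94, 94, 94, 94, 95, 108, 139, 174, 197, 209, 206, 185, 154, 122, 101, 96, 94, 94, 94, 94, 94, 94, 95, 94, 95, 95, 95, 95, 94, 96, 105, 130, 162, 190, 208, 212, 201, 177, 143, 112, 98, 95, 95, 95, 94, 95, 93, 88, 78]
pin [(168.10638297872342, 238.80425531914895), (162.63636363636363, 207.1818181818182)] (array([457.1, 282.5, 103.4]), [0.4, 0.4])
pin [(168.11206896551724, 238.76724137931035), (163.1, 206.8)] (array([458.6, 281.6, 102.4]), [0.8, 0.8])
```

play_rows(
  targets=[
    [-0.014,0.136,0,0,0,0,-0.2],
    [-0.014,0.136,0,0,0,0,-0.2],
    [-0.014,0.136,0,0,0,0,-0.2],
    [-0.014,0.136,0,0,0,0,-0.2],
  ],
)

```text
time: 10.88
ee_pos: [480.8, 15.1, 197.7]
tcp_rot: [[-0.981, -0.193, 0.0], [-0.193, 0.981, 0.003], [-0.001, 0.003, -1.0]]
contact_force: [0.3, -0.2, -0.3]
gripper_width: 52.9
grasp_force: 0.0
```

play_rows(
  targets=[
    [-0.014,0.136,0,0,0,0,-0.2],
    [-0.014,0.136,0,0,0,0,-0.2],
    [-0.014,0.136,0,0,0,0,-0.2],
    [-0.014,0.136,0,0,0,0,-0.2],
  ],
)

```text
time: 11.22
ee_pos: [468.4, 151.9, 198.0]
tcp_rot: [[-0.981, -0.194, 0.001], [-0.194, 0.981, 0.004], [-0.002, 0.003, -1.0]]
contact_force: [-0.5, 0.7, 0.1]
gripper_width: 52.8
grasp_force: 0.0
```

play_rows(
  targets=[
    [-0.014,0.136,-0.01,0,0,0,-0.2],
    [-0.014,0.136,-0.01,0,0,0,-0.2],
    [-0.014,0.136,-0.01,0,0,0,-0.2],
    [-0.014,0.136,-0.01,0,0,0,-0.2],
    [-0.014,0.136,-0.01,0,0,0,-0.2],
  ],
)

```text
time: 11.63
ee_pos: [456.4, 285.4, 207.9]
tcp_rot: [[-0.981, -0.194, 0.001], [-0.194, 0.981, 0.003], [-0.001, 0.002, -1.0]]
contact_force: [-0.1, 0.4, -0.2]
gripper_width: 52.8
grasp_force: 0.0
```

```bash
python3 look.py 4; python3 -c "
import cv2,numpy as np
w=cv2.imread('pics/w4.png')
cv2.imwrite('pics/v4.png',cv2.resize(w[60:300,116:396],(700,600),interpolation=2))"
```

```text
[457.68432419 278.76658369 207.2731151 ] [376.64273641 269.18190377 353.399939  ] [[-0.19378272 -0.9320064  -0.30628798]
 [ 0.98104153 -0.18333095 -0.06282741]
 [ 0.00240348 -0.3126561   0.94986335]]
```

View pics/v4.png

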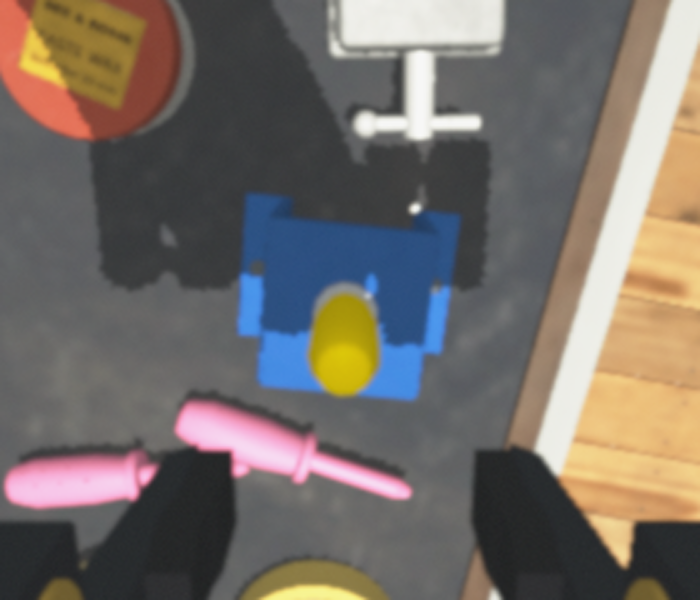

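The wrist view shows the yellow handle upright in the blue stand, its top disc centred at (345,368) in the crop. Both pink ones lie beyond it, clear of the descent.

Run:
```python
from h import *
np.set_printoptions(precision=1,suppress=True)
W=dict(np.load("pics/w4.npz"));f=lambda u,v:(116+u/2.5-.2,60+v/2.5-.2)
print("top",onz(W,f(345,366),137),"handle mid edges",onz(W,f(310,340),113),onz(W,f(381,340),113))
for p in[(265,335),(258,385),(418,400),(440,222),(268,212)]:print("stand",onz(W,f(*p),68))
print("collar front",onz(W,f(345,284),73), "pred", [ (proj(W,[457.5,281,z])-[116,60])*2.5 for z in(137,73,68)])
```

```text
top [454.1 282.4 137. ] handle mid edges [455.7 270.3 113. ] [450.9 294.2 113. ]
stand [471.9 252.1  68. ]
stand [494.  252.7  68. ]
stand [487.7 319.5  68. ]
stand [413.4 311.5  68. ]
stand [422.5 245.5  68. ]
collar front [443.5 279.8  73. ] pred [array([338. , 374.8]), array([340.7, 317.8]), array([340.8, 314.3])]
```

play_rows(
  targets=[
    [0.002,0.0025,0.02,0,0,0,-0.2],
    [0.002,0.0025,0.045,0,0,0,-0.2],
    [0.002,0.0025,0.075,0,0,0,-0.2],
    [0.002,0.0025,0.1,0,0,0,-0.2],
    [0.002,0.0025,0.113,0,0,0,-0.2],
  ],
)

```text
time: 12.2
ee_pos: [454.2, 279.0, 91.8]
tcp_rot: [[-0.983, -0.185, -0.003], [-0.185, 0.983, -0.004], [0.003, -0.003, -1.0]]
contact_force: [-0.3, -0.1, 0.8]
gripper_width: 53.0
grasp_force: 0.0
```

play_rows(
  targets=[
    [0,0,0,0,0,0,-0.2],
    [0,0,0,0,0,0,0.3],
    [0,0,0,0,0,0,0.8],
    [0,0,0,0,0,0,1],
    [0,0,0,0,0,0,1],
  ],
)

```text
time: 12.62
ee_pos: [455.7, 282.9, 95.8]
tcp_rot: [[-0.982, -0.189, 0.002], [-0.189, 0.982, 0.001], [-0.002, 0.001, -1.0]]
contact_force: [0.3, 0.4, 0.2]
gripper_width: 28.4
grasp_force: 0.0
```

play_rows(
  targets=[
    [0,0,0,0,0,0,1],
    [0,0,0,0,0,0,1],
    [0,0,0,0,0,0,1],
  ],
)

```text
time: 12.87
ee_pos: [455.6, 282.9, 95.5]
tcp_rot: [[-0.982, -0.189, 0.002], [-0.189, 0.982, 0.001], [-0.002, 0.0, -1.0]]
contact_force: [0.0, -2.6, 6.3]
gripper_width: 23.8
grasp_force: 29.9
```

play_rows(
  targets=[
    [0,0,-0.015,0,0,0,1],
    [0,0,-0.035,0,0,0,1],
    [0,0,-0.06,0,0,0,1],
    [0,0,-0.085,0,0,0,1],
    [0,0,-0.095,0,0,0,1],
  ],
)

```text
time: 13.28
ee_pos: [455.9, 283.7, 192.4]
tcp_rot: [[-0.982, -0.189, 0.003], [-0.189, 0.982, 0.002], [-0.004, 0.002, -1.0]]
contact_force: [0.5, 0.9, -1.5]
gripper_width: 24.3
grasp_force: 29.9
```

play_rows(
  targets=[
    [0.002,-0.025,0,0,0,0,1],
    [0.005,-0.06,0,0,0,0,1],
    [0.007,-0.095,0,0,0,0,1],
    [0.01,-0.13,0,0,0,0,1],
    [0.012,-0.16,0,0,0,0,1],
  ],
)

```text
time: 13.7
ee_pos: [472.7, 120.9, 188.9]
tcp_rot: [[-0.982, -0.188, -0.001], [-0.188, 0.982, -0.001], [0.001, -0.001, -1.0]]
contact_force: [1.0, -0.0, -1.7]
gripper_width: 23.7
grasp_force: 29.9
```

play_rows(
  targets=[
    [0.003,-0.035,0,0,0,0,1],
    [0.005,-0.07,0,0,0,0,1],
    [0.008,-0.105,0,0,0,0,1],
    [0.01,-0.14,0,0,0,0,1],
    [0.0125,-0.165,0,0,0,0,1],
  ],
)

```text
time: 14.12
ee_pos: [491.9, -44.4, 189.0]
tcp_rot: [[-0.982, -0.187, -0.0], [-0.187, 0.982, -0.001], [0.001, -0.001, -1.0]]
contact_force: [0.9, -0.3, -0.9]
gripper_width: 23.8
grasp_force: 29.9
```

play_rows(
  targets=[
    [0.002,-0.03,0,0,0,0,1],
    [0.004,-0.055,0,0,0,0,1],
    [0.006,-0.075,0,0,0,0,1],
    [0.007,-0.0865,0,0,0,0,1],
    [0.007,-0.0865,0,0,0,0,1],
  ],
)

```text
time: 14.53
ee_pos: [501.3, -129.9, 189.1]
tcp_rot: [[-0.983, -0.185, -0.001], [-0.185, 0.983, -0.001], [0.001, -0.001, -1.0]]
contact_force: [0.3, -0.5, -1.5]
gripper_width: 23.9
grasp_force: 29.9
```

play_rows(
  targets=[
    [0,0,0,0,0,0,1],
    [0,0,0,0,0,0,1],
    [0,0,0,0,0,0,1],
    [0,0,0,0,0,0,1],
    [0,0,0,0,0,0,1],
  ],
)

```text
time: 14.95
ee_pos: [501.8, -126.3, 189.5]
tcp_rot: [[-0.982, -0.191, 0.0], [-0.191, 0.982, 0.0], [-0.0, 0.0, -1.0]]
contact_force: [0.5, -0.4, -1.2]
gripper_width: 23.7
grasp_force: 29.9
```

```bash
python3 look.py 5; python3 -c "
import cv2,numpy as np
w=cv2.imread('pics/w5.png');s=cv2.imread('pics/s5.png')
a=cv2.resize(w[90:290,176:336],(400,500),interpolation=2);b=cv2.resize(s[130:230,250:330],(400,500),interpolation=2)
cv2.imwrite('pics/v5.png',np.hstack([a,b]))"
```

```text
[ 501.72964311 -126.90576638  189.5562242 ] [ 422.10562838 -141.90002474  335.13521885] [[-1.90648043e-01 -9.32804065e-01 -3.05826585e-01]
 [ 9.81658408e-01 -1.81063038e-01 -5.96904198e-02]
 [ 3.05575705e-04 -3.11597101e-01  9.50214267e-01]]
```

View pics/v5.png

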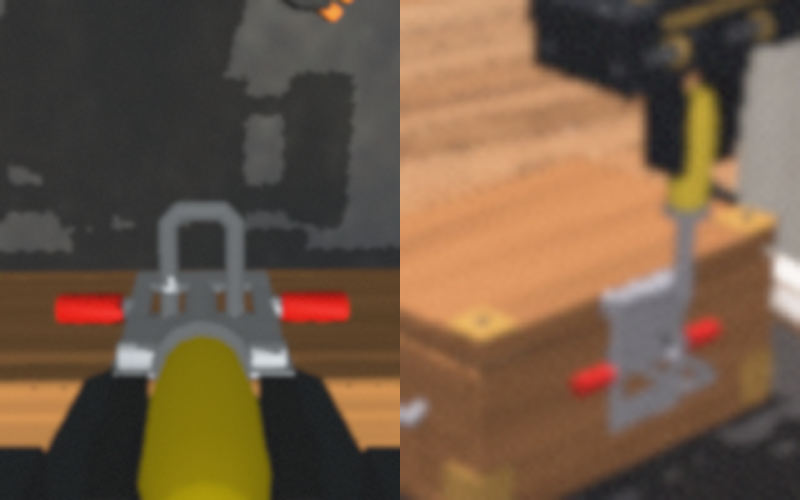

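The picture shows the pin hanging upright in the grip, its collar centred at column 203 of the crop. The staple loop is centred at column 202, so the two are laterally aligned. Next I'll check the numbers.

Run:
```python
from h import *
np.set_printoptions(precision=1,suppress=True)
W=dict(np.load("pics/w5.npz"));f=lambda u,v:(176+u/2.5-.2,90+v/2.5-.2);S=CAL["scene"]
a=.195;X=np.array([np.cos(a),np.sin(a),0])
tip=onz(W,f(202,202),70);l=onz(W,f(159,235),70);ri=onz(W,f(245,235),70)
print("tip",tip,"+20X",tip+20*X,"bars",l,ri,np.linalg.norm(l-ri),(l+ri)/2)
for z in(163,168,173): e=onz(W,f(203,322),z);print(z,"collar front",e,"centre",e+13*X)
print("handle edges",onz(W,f(155,400),185),onz(W,f(262,400),185))
g=lambda u,v:(250+(u-400)/5,130+v/5)
p=[502,-127,0]
print("scene pred collar,tip",[(proj(S,[502,-127,z])-[250,130])*5+[400,0] for z in(208,168,163,113,108)])
```

```text
tip [ 482.1 -130.6   70. ] +20X [ 501.7 -126.7   70. ] bars [ 497.5 -144.    70. ] [ 491.4 -112.4   70. ] 32.14550093113168 [ 494.5 -128.2   70. ]
163 collar front [ 491.4 -128.4  163. ] centre [ 504.1 -125.9  163. ]
168 collar front [ 489.4 -128.8  168. ] centre [ 502.1 -126.3  168. ]
173 collar front [ 487.3 -129.2  173. ] centre [ 500.1 -126.7  173. ]
handle edges [ 503.4 -137.3  185. ] [ 498.8 -113.3  185. ]
scene pred collar,tip [array([692. , 126.1]), array([687. , 197.7]), array([686.4, 206.5]), array([680.3, 292.9]), array([679.8, 301.3])]
```

play_rows(
  targets=[
    [0,0,0.015,0,0,0,1],
    [0,0,0.032,0,0,0,1],
    [0,0,0.05,0,0,0,1],
    [0,0,0.068,0,0,0,1],
    [0,0,0.08,0,0,0,1],
  ],
)

```text
time: 15.52
ee_pos: [501.1, -127.0, 108.1]
tcp_rot: [[-0.982, -0.189, -0.001], [-0.189, 0.982, 0.0], [0.001, 0.0, -1.0]]
contact_force: [-1.1, 0.0, -1.3]
gripper_width: 23.8
grasp_force: 29.9
```

play_rows(
  targets=[
    [0,0,0.002,0,0,0,1],
    [0,0,0.005,0,0,0,1],
    [0,0,0.008,0,0,0,1],
    [0,0,0.008,0,0,0,1],
  ],
)

```text
time: 15.85
ee_pos: [502.0, -127.3, 101.8]
tcp_rot: [[-0.982, -0.189, 0.001], [-0.189, 0.982, -0.0], [-0.001, -0.0, -1.0]]
contact_force: [0.1, -0.3, -1.2]
gripper_width: 23.9
grasp_force: 29.9
```

Free of contact so far. I'll release, then lift clear.

play_rows(
  targets=[
    [0,0,0,0,0,0,0.2],
    [0,0,0,0,0,0,-0.1],
    [0,0,0,0,0,0,-0.2],
    [0,0,0,0,0,0,-0.2],
    [0,0,0,0,0,0,-0.2],
  ],
)

```text
time: 16.27
ee_pos: [501.9, -127.3, 101.8]
tcp_rot: [[-0.982, -0.189, 0.001], [-0.189, 0.982, -0.0], [-0.001, -0.0, -1.0]]
contact_force: [0.5, -0.8, -0.7]
gripper_width: 52.7
grasp_force: 0.0
```

play_rows(
  targets=[
    [0,0,-0.02,0,0,0,-0.2],
    [0,0,-0.05,0,0,0,-0.2],
    [0,0,-0.09,0,0,0,-0.2],
    [0,0,-0.13,0,0,0,-0.2],
    [0,0,-0.13,0,0,0,-0.2],
  ],
)

```text
time: 16.68
ee_pos: [505.9, -128.4, 238.8]
tcp_rot: [[-0.982, -0.189, 0.012], [-0.189, 0.982, -0.002], [-0.012, -0.004, -1.0]]
contact_force: [1.5, -0.6, -0.4]
gripper_width: 52.8
grasp_force: 0.0
```

```bash
python3 look.py 6; python3 -c "
import cv2,numpy as np
w=cv2.imread('pics/w6.png');s=cv2.imread('pics/s6.png')
a=cv2.resize(w[90:290,176:336],(400,500),interpolation=2);b=cv2.resize(s[130:230,250:330],(400,500),interpolation=2)
cv2.imwrite('pics/v6.png',np.hstack([a,b]))"
```

```text
[ 501.60814874 -127.16160575  231.53034982] [ 424.41519045 -143.57338585  383.40632133] [[-0.18853138 -0.92936297 -0.31739626]
 [ 0.98205896 -0.17973346 -0.05706213]
 [-0.0040153  -0.32245984  0.94657463]]
```

View pics/v6.png

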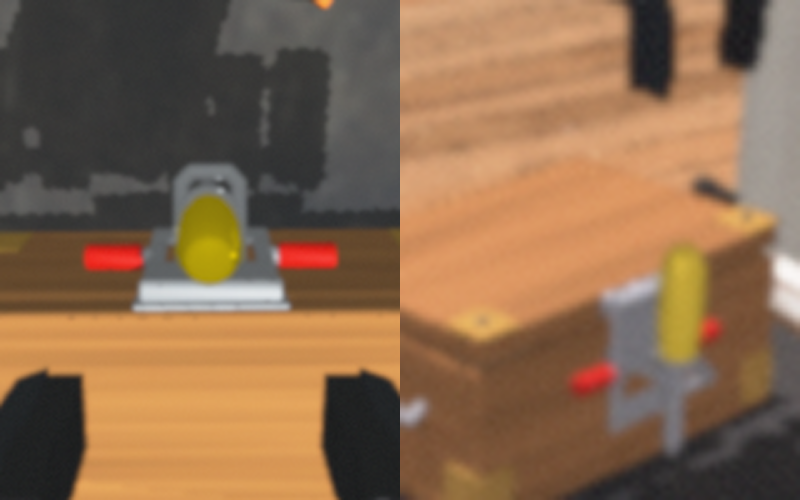

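The pin stands upright through the loop, its collar on the staple at (680,358) in the right half. The hasp is flat, the lid is shut and the gripper is clear, so I'm handing the job in.

```bash
python3 -c "
from bench import r
print(r.close_job())"
```

```text
the job is handed in; nothing more can be done
None
```

I handed the job in with the lid shut, the hasp flat over the staple, and the yellow pin upright through the loop with its collar on the staple; no verdict came back. I never went near the wax tin, clamp or offcut, but the two pink look-alike pins tipped over early in the run, cause not established.

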